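Wind out the comparator slide and hold the magnifier over the tablet

ROBOT

A 7-joint arm with a two-finger parallel gripper is mounted at the origin on the work surface. World frame = base frame: x ahead of the robot, y to its left, z up, the work surface at z = 0. Lengths are in m, angles in rad, forces in N, time in s.
With the tool pointing down it reaches from about 0.4 to 0.9 m from the base axis. Payload 5.6 kg.
Tool frame: the origin (TCP) lies midway between the tips of the shut fingers; the grasp point (between the pads) lies 19 mm behind it; z points along the fingers, y is the direction in which the jaws open and shut (so a half turn about z gives the same grasp; the last joint's range is limited). The gripper opens to 92 mm and grips with 3 to 60 N. Pads are 20 mm wide; open, the fingers measure 128 mm over their backs; the gripper's body (75 mm by 189 mm) begins 69 mm behind the grasp point.
Start: joints at [1.133, 0.468, -0.012, 1.603, 0.006, 1.071, -0.056], TCP at [0.25, -0.6, 0.215] pointing down, gripper open.
Joint ranges: [-2.53, 2.53], [-0.31, 2.02], [-1.57, 1.55], [0.28, 2.44], [-1.29, 4.43], [0.15, 1.84], [-2.92, 2.92]. Speed limits (rad/s): [2.57, 2.57, 3.14, 3.14, 3.14, 3.14, 3.14].

INTERFACE

Orientations are given as a rotation vector (axis times angle).
In Python, from cell import arm gives the robot as it stands.
- The arm moves only by the tool apply_moves, never from a script. Its argument "commands" is a list of rows, each a list of 3 entries, a list of its own where there are three numbers: the shift along the tool's x, y, z in mm, then the turn about the tool's z in rad, then the closure in counts, from 0 (fully open) to 255 (shut). In form: [[[tx, ty, tz], yaw, hand], ...]. A call has 1 to 20 rows; each row shifts and turns the commanded pose from where the row before left it, along the tool's axes as they then stand; what a row does not reach is not made up. A row lasts 1/8 s, in which the tool goes at most 62.5 mm and 10.7 degrees, less where a joint would pass 70% of its speed; a pose out of reach is approached as far as the arm can. A call with a gripper value outside its range is refused whole. The fingers move at their own pace and stop on an object; "newtons" is the grip in N (left out, the last holds). Time passes only in rows, so rows that do not move let the fingers close. It gives the time, the measured TCP pose, the force and the opening at its end, in the units of the state.
- arm.read_state(): the state, without advancing time (a new reading comes with each control period).
- arm.camera(name): name is "side" or "top"; returns a dict with "image" (420x560x3 uint8, red, green, blue), "range_z" (420x560 float32, m along the optical axis (not along the pixel's ray), 0 where there is no reading), "intrinsics" (3x3 intrinsics, pixels), "D" ([k1, k2, p1, p2, k3] as OpenCV has them; the pictures are not rectified), "R" (3x3) and "t" (3): a world point X has camera coordinates R X + t. Camera axes: x right, y down, z forward; pixel columns grow to the right and rows downward; lengths in m; the calibration is good to about 2 mm. A picture is of the moment at which its call begins.
- arm.finish_job(): hands the job in, once; it reports no verdict.
The state is a dict: "t": time; "joint_positions": joint angles; "qd": joint speeds; "joint_torque": joint torques, N m; "position": TCP position; "ee_rot": TCP orientation; "contact_force": force on the tool from outside, world axes, zero at the start; "moment": the same for the moment, N m; "gripper_width": opening from 0.0 (shut) to 1.0 (fully open).
Only numpy, scipy, OpenCV 4.12 (cv2) and the standard library are available. Lean on these libraries where they do the work, as an engineer would, in place of code of your own. Each camera call takes 0.05 s, during which the arm holds its last target. There are 200 camera calls.

TASK

Turn the handwheel of the comparator stand until the slide has brought the yellow tablet out from under the dial gauge and its red pointer stands in the green band of the scale. Then pick up the hand magnifier, carry it over the things on the bench and hold it level about 2 cm above the tablet, lens centred on it, so that its surface can be inspected; do not touch the tablet or its slide, do not knock against the stand, and leave the other things on the bench where they are. Finish like that, still holding the magnifier in the air: do not put it down or let go.

Things in the scene. Friction and masses are not known exactly. Their poses are not given: they have to be found in the camera images.
- stage: cream comparator stand, fixed. Origin: centre of the underside of its base, 120 (x) by 290 (y) by 66 mm high, plus a foot under the column out to x = 125; its y runs along the slide, the handwheel is at its -y end (robot's right), its -x side faces the robot, z up. End blocks reach z = 118, scale bars (x = +-55) 104 mm
- handwheel (a joint): turn of the black upright handwheel, rad, 0 to 21.3 (several turns). 129 mm over the rim; centre at x = 0, y = -172, z = 90 mm of the stage, axle along its y. Grows counter-clockwise seen from the handle's side (looking along stage +y): at q the handle's axis is at x = 50 cos q, z = 90 + 50 sin q mm. A turn of growth moves the slide 25 mm towards the wheel
- crank_grip (a point): grip point on the axis of the red crank handle, 53 mm out from the wheel's plane (stage y = -225 mm). The round grip, 19 mm thick, 68 mm long, juts out level along stage -y and spins freely on its axle, so the gripper can point down all the way round, clear of the rim. Turning takes about 3 N; the wheel stays where it is left; the slide cannot be pushed by itself
- carriage (a joint): travel of the slide, m: 0 with the tablet under the gauge plunger, growing towards the handwheel (stage -y), = 0.025 x handwheel / 6.283. The red pointer stands in the middle of the 8 mm wide green band at 0.060; limits 0 to 0.085
- tablet_top (a point): centre of the top of the yellow round tablet, 13 mm in diameter, that is fixed in a dark nest (46 mm by 52 mm) on the aluminium slide; 141 mm above the bench; at x = 0, y = 75 mm minus the slide's travel, in the stage's frame
- magnifier: hand magnifier lying flat on the bench, 110 g: blue handle 104 mm long, 18 mm wide, 16 mm high, and a steel-rimmed clear lens of 72 mm outer diameter, 12 mm thick. Origin: on the underside of the handle, below the point to grip, near the balance point; x points along the handle to the lens, z up. The handle runs from x = -60 to 44 mm; flat underside all at z = 0
- lens (a point): centre of the underside of the magnifier's lens, 85 mm along x from the magnifier's origin, at the height of its underside
- amber_bottle: amber bottle with black cap, 56 mm diameter, 120 mm high, bystander; origin: centre of its underside
- dish: white porcelain dish, 88 mm diameter, 36 mm high, bystander; origin: centre of its underside
- cup: aluminium cup, 60 mm diameter, 65 mm high, bystander; origin: centre of its underside
- needle_probe: aluminium probe head with upright steel needles, 54 mm diameter, 60 mm high, bystander; origin: centre of its underside
- jar: white jar with green lid, 52 mm diameter, 60 mm high, bystander; origin: centre of its underside
- weight: steel calibration weight with a knob, 38 mm diameter, 64 mm high, bystander; origin: centre of its underside
- screwdriver: screwdriver with an orange handle lying on the bench, bystander
- gauge_tip (a point): lower end of the gauge's thin plunger, at x = 0, y = 75, z = 150 mm of the stage. The dial gauge above it is 58 mm across, 22 mm thick (along x), centred at z = 225, reaching from z = 196 to 270; its arm runs along +x to a steel column of 24 mm diameter at x = 90, y = 75, 300 mm high
Mind the look-alikes: they are no part of the job. What is shaped like the magnifier but purple is not meant.

How it is judged:
By the outcome, as a careful person would: the job done as asked, in the order asked, and still so for the second after the job is handed in, while the arm keeps its last pose, push and grip.
It also fails if it takes over 72 s, if anything falls off the work surface, if the arm or the gripper's body presses on something with over 40 N, if the wrist force passes 120 N, or if a joint passes its speed limit or range.

## Working session

There is one attempt and no reset: what is moved stays moved. The work goes in short steps, Python scripts to look and compute and a tool call to move; the robot and the scene stay as the last step left them, time stands still between calls to the robot, and variables do not carry over. Pictures are saved under pics/ and viewed, about 8 in all and at most 12, crops included, and the job is handed in when it is done.

Besides the shell and the picture viewer there is one more tool, called after "Emit:" by a JSON object that holds its "api" and its "payload". apply_moves: Moves the arm, as the interface text tells. Its arguments: {"type":"object","properties":{"commands":{"type":"array","items":{"type":"array"}},"newtons":{"type":"number"}},"required":["commands"]}

```bash
mkdir -p pics; ls; python3 - <<'E'
from cell import arm
import cv2,numpy as np
s=arm.read_state();print({k:np.round(v,3).tolist() for k,v in s.items()})
ims=[]
for n in("side","top"):
    c=arm.camera(n);np.savez(f"{n}0.npz",**c)
    print(n,c["intrinsics"].tolist(),c["D"],np.round(-c["R"].T@c["t"],3),np.round(c["R"],3).tolist())
    cv2.imwrite(f"pics/{n}0.png",c["image"][...,::-1])
E
```

```text
pics
{'t': 0.0, 'joint_positions': [1.133, 0.468, -0.012, 1.604, 0.006, 1.071, -0.056], 'qd': [0.001, -0.0, 0.001, 0.0, -0.0, -0.002, -0.001], 'joint_torque': [0.0, -52.058, -0.013, -24.376, -0.057, 0.017, 0.0], 'position': [0.25, -0.599, 0.214], 'ee_rot': [-3.079, -0.616, 0.001], 'contact_force': [0.278, -0.011, 0.294], 'moment': [-0.015, 0.0, 0.004], 'gripper_width': 0.998}
side [[388.7244130492238, 0.0, 285.95655484253666], [0.0, 388.7244130492238, 209.38975953583454], [0.0, 0.0, 1.0]] [-0.00202288  0.          0.          0.          0.        ] [0.028 0.491 0.773] [[-0.69, -0.723, 0.013], [-0.505, 0.469, -0.725], [0.518, -0.507, -0.689]]
top [[517.4894073550411, 0.0, 275.5537365365182], [0.0, 517.4894073550411, 210.18402791964982], [0.0, 0.0, 1.0]] [0.04934082 0.         0.         0.         0.        ] [ 0.387 -0.039  1.491] [[0.021, -1.0, -0.02], [-0.995, -0.019, -0.094], [0.093, 0.022, -0.995]]
```

View pics/side0.png

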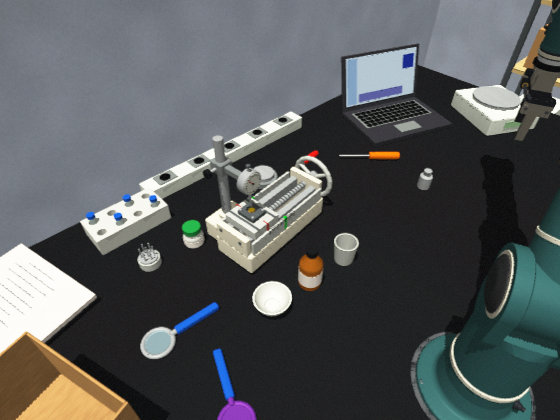

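View pics/top0.png

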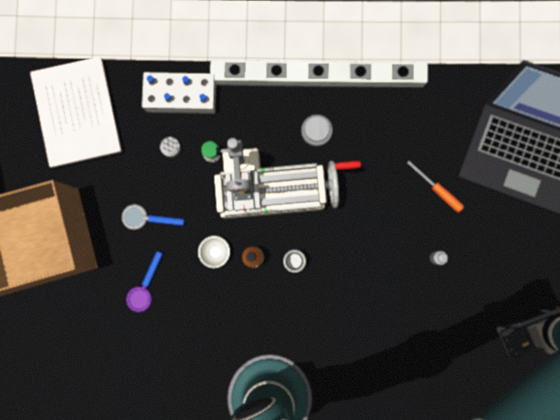

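The top view shows the stand at about (270,188), the wheel at (333,184) and the red crank handle at (347,165). There are two magnifier candidates. The steel-rimmed one has its lens at (134,217) and handle at (165,221) in top, and (158,342) in side. The purple one is at (139,299) in top and (237,410) in side. I choose the steel-rimmed one. The crank handle could be confused with the small red pointer on the scale.

```bash
cat > h.py <<'E'
import numpy as np,cv2
def grab(n,save=None):
    from cell import arm
    c=arm.camera(n)
    if save: np.savez(save,**c)
    return c
def ray(c,px):
    p=cv2.undistortPoints(np.float64(px).reshape(-1,1,2),c["intrinsics"],c["D"]).reshape(-1,2)
    return np.c_[p,np.ones(len(p))]   # camera coords at z=1
def center(c): return -c["R"].T@c["t"]
def pts(c,mask):
    v,u=np.nonzero(mask&(c["range_z"]>0)); 
    X=ray(c,np.c_[u,v])*c["range_z"][v,u][:,None]
    return (X-c["t"])@c["R"],np.c_[u,v]
def tri(c1,p1,c2,p2):
    d=[(ray(c,p)@c["R"])[0] for c,p in((c1,p1),(c2,p2))]; o=[center(c1),center(c2)]
    A=np.c_[d[0],-d[1]]; s=np.linalg.lstsq(A,o[1]-o[0],rcond=None)[0]
    a=o[0]+s[0]*d[0];b=o[1]+s[1]*d[1]; return (a+b)/2,np.linalg.norm(a-b)
def plane(c,px,z):
    d=ray(c,px)@c["R"];o=center(c); return o+d*((z-o[2])/d[:,2])[:,None]
def hsv(c): return cv2.cvtColor(c["image"],cv2.COLOR_RGB2HSV)
def blobs(m,amin=15):
    n,l,s,ce=cv2.connectedComponentsWithStats(m.astype(np.uint8)); 
    return [(l==i,s[i],ce[i]) for i in range(1,n) if s[i,4]>=amin]
E
python3 - <<'E'
from h import *
np.set_printoptions(precision=4,suppress=True)
C={n:dict(np.load(f"{n}0.npz")) for n in("side","top")}
for n,c in C.items():
    H,S,V=[x.astype(int) for x in cv2.split(hsv(c))]
    for name,m in(("red",((H<5)|(H>174))&(S>180)&(V>110)),("blue",(H>100)&(H<120)&(S>180)&(V>100)),("yellow",(H>18)&(H<34)&(S>120)&(V>120)),("green",(H>50)&(H<75)&(S>150)&(V>80))):
        for b,s,ce in blobs(m,6):
            P,_=pts(c,b)
            if len(P)==0: continue
            q=P-P.mean(0);w=np.linalg.svd(q,full_matrices=False)[2][0] if len(P)>3 else 0
            print(n,name,s,ce,"med",np.median(P,0),"lo",np.percentile(P,2,0),"hi",np.percentile(P,98,0),"ax",w)
    # bench-top stage
    P,uv=pts(c,(S<70)&(V>120))
    k=(P[:,0]>.45)&(P[:,0]<.8)&(P[:,1]<.2)&(P[:,1]>-.2)
    for lo,hi in((.109,.125),(.097,.107),):
        kk=k&(P[:,2]>lo)&(P[:,2]<hi); Q=P[kk]; r=cv2.minAreaRect(Q[:,:2].astype(np.float32)); print(n,"cream",lo,kk.sum(),r,cv2.boxPoints(r).tolist())
E
```

```text
side red [308 150  11   7  45] [313.5556 153.0444] med [ 0.6391 -0.2158  0.1159] lo [ 0.6322 -0.3594 -0.0043] hi [ 0.7625 -0.1977  0.1199] ax [-0.5353  0.6461  0.5441]
side red [304 161   5   3   9] [305.8889 161.5556] med [ 0.6307 -0.1741  0.1101] lo [ 0.6292 -0.1827  0.1069] hi [ 0.6332 -0.1689  0.1134] ax [0.0211 0.9429 0.3324]
side blue [403  53  10  15 116] [407.6552  60.2759] med [ 0.773  -0.8812  0.1626] lo [ 0.7622 -0.901   0.1393] hi [ 0.783  -0.8596  0.184 ] ax [-0.1285  0.3416 -0.931 ]
side blue [123 195   7   6  39] [126.2308 197.4615] med [0.8792 0.2575 0.0729] lo [ 0.871   0.2081 -0.0588] hi [1.05   0.2654 0.0759] ax [-0.7678  0.2033  0.6076]
side blue [150 196   6   6  33] [152.5758 198.4242] med [0.8287 0.2079 0.0727] lo [0.8227 0.2002 0.0659] hi [0.8394 0.2149 0.0764] ax [-0.87    0.4701 -0.1487]
side blue [ 86 212   8   7  45] [ 89.8    215.0667] med [0.8799 0.3573 0.0729] lo [0.8723 0.3388 0.0034] hi [0.9716 0.3652 0.0753] ax [ 0.7721 -0.1022 -0.6272]
side blue [114 213   8   7  40] [117.45 216.05] med [0.8289 0.3079 0.0727] lo [0.8226 0.2997 0.0673] hi [0.8393 0.3
[... 5553 characters left out ...]
.029  0.0997] lo [0.6248 0.0277 0.0002] hi [0.6501 0.0354 0.1081] ax [-0.223  -0.0545  0.9733]
top cream 0.109 922 ((0.574070394039154, -0.005479365587234497), (0.11662431806325912, 0.32268521189689636), 6.365582466125488) [[0.49822938442230225, 0.1484033316373825], [0.5340061187744141, -0.17229242622852325], [0.6499114036560059, -0.1593620628118515], [0.614134669303894, 0.16133369505405426]]
top cream 0.097 1036 ((0.5752864480018616, -0.0019062459468841553), (0.11828534305095673, 0.31947487592697144), 5.640506744384766) [[0.5007300972938538, 0.15124483406543732], [0.5321301817893982, -0.16668318212032318], [0.6498427987098694, -0.15505732595920563], [0.618442714214325, 0.16287069022655487]]
```

```bash
python3 - <<'E'
from h import *
C={n:dict(np.load(f"{n}0.npz")) for n in("side","top")}
a=C["top"]["image"][125:225,205:365]; b=C["side"]["image"][130:270,200:340]
a=cv2.resize(a,(800,500),interpolation=cv2.INTER_CUBIC)
b=cv2.resize(b,(800,600)[:1]*2,interpolation=cv2.INTER_CUBIC)
cv2.imwrite("pics/c_top.png",a[...,::-1]);cv2.imwrite("pics/c_side.png",cv2.resize(b,(600,600))[...,::-1])
E
```

```text
(no output)
```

View pics/c_top.png

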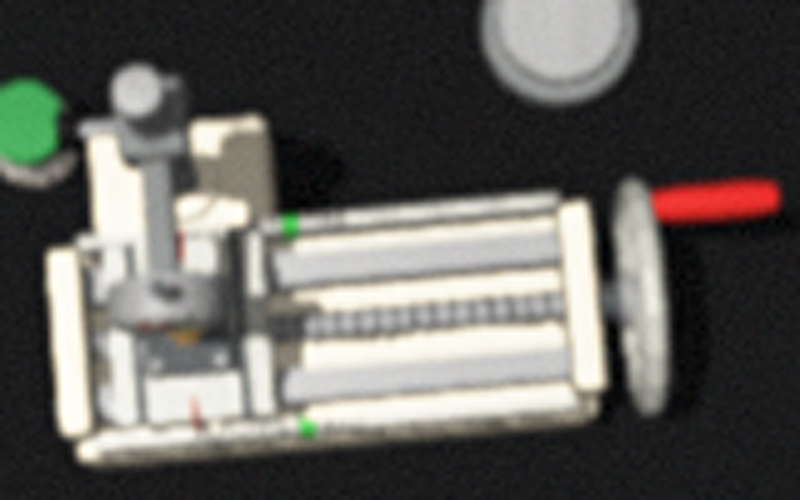

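View pics/c_side.png

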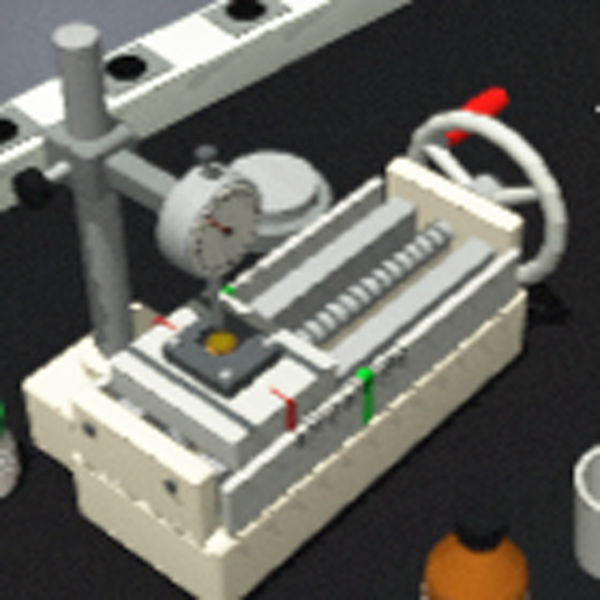

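Top crop: the handle runs from (335,166) to (361,164) px, and the end-block tops and green bands at (263,170) and (266,211) are visible. Side crop: the handle tip is at (318,152), the red pointer at (268,226) and the green band at (285,222). The pointer is still away from the band, with the tablet under the gauge.

```bash
python3 - <<'E'
from h import *
np.set_printoptions(precision=4,suppress=True)
C={n:dict(np.load(f"{n}0.npz")) for n in("side","top")}
T=lambda x,y:np.array([205+x/5-.4,125+y/5-.4]); S=lambda x,y:np.array([200+x*140/600-.4,130+y*140/600-.4])
t,s=C["top"],C["side"]
for nm,a,b in(("handle tip",T(779,197),S(503,96)),("green -x",T(308,428),S(366,372)),("green +x",T(290,223),S(229,290)),
 ("rblock -x outer",T(605,388),S(522,222)),("lblock -x outer",T(58,438),S(213,487)),("lblock -x in",T(92,432),S(222,470)),("column top",T(137,90),S(77,33)),("tablet",T(187,337),S(222,341))):
    print(nm,*tri(t,a,s,b))
for p in(T(557,203),T(590,200),T(605,388),T(572,392),T(45,250),T(82,246),T(92,432),T(58,438)):print("blk",plane(t,p,.118)[0])
for z in(.1,.11,.12):print(z,"handle base,tip",plane(t,[T(652,206),T(779,197)],z))
# magnifier handle: blob ends
for n,c in C.items():
    H,Sa,V=[x.astype(int) for x in cv2.split(hsv(c))]
    m=(H>100)&(H<120)&(Sa>150)&(V>120 if n=="side" else V>60)
    b=[q for q in blobs(m,100) if abs(q[2][0]-(196 if n=="side" else 166))<8][0]
    r=cv2.minAreaRect(np.argwhere(b[0])[:,::-1].astype(np.float32)); print(n,r)
    print(plane(c,cv2.boxPoints(r),.016))
E
```

```text
handle tip [ 0.646  -0.2357  0.1062] 0.002100611608486943
green -x [0.517  0.0163 0.1014] 0.0007478406700459606
green +x [0.628  0.0276 0.0991] 0.003976599354658559
rblock -x outer [ 0.5413 -0.1425  0.1092] 0.00037926340319004067
lblock -x outer [0.5043 0.1462 0.1138] 0.010438358183566287
lblock -x in [0.5107 0.1309 0.1097] 0.0039862894882944705
column top [0.6565 0.0922 0.2965] 0.001529981561073125
tablet [0.5622 0.0813 0.1361] 0.0031241666528480584
blk [ 0.6395 -0.115   0.118 ]
blk [ 0.6414 -0.1326  0.118 ]
blk [ 0.5401 -0.1419  0.118 ]
blk [ 0.5377 -0.1244  0.118 ]
blk [0.6091 0.1595 0.118 ]
blk [0.6116 0.1396 0.118 ]
blk [0.5114 0.1312 0.118 ]
blk [0.5078 0.1493 0.118 ]
0.1 handle base,tip [[ 0.642  -0.1675  0.1   ]
 [ 0.648  -0.236   0.1   ]]
0.11 handle base,tip [[ 0.6402 -0.1665  0.11  ]
 [ 0.6462 -0.2346  0.11  ]]
0.12 handle base,tip [[ 0.6383 -0.1656  0.12  ]
 [ 0.6443 -0.2332  0.12  ]]
side ((196.15731811523438, 317.1517028808594), (8.267983436584473, 49.28990173339844), 57.9946174621582)
[[0.4984 0.3625 0.016 ]
 [0.4904 0.2588 0.016 ]
 [0.4689 0.2625 0.016 ]
 [0.478  0.3645 0.016 ]]
top ((166.15855407714844, 220.0731658935547), (36.11111068725586, 8.061501502990723), 6.34019136428833)
[[0.4846 0.3583 0.016 ]
 [0.5076 0.3568 0.016 ]
 [0.4981 0.2535 0.016 ]
 [0.4751 0.2551 0.016 ]]
```

Emit:
{"api": "apply_moves", "payload": {"commands": [[[0,0,0],-0.18,0],[[0,0,0],-0.18,0],[[0,0,0],-0.18,0],[[0,0,0],-0.18,0],[[0,0,0],-0.18,0],[[0,0,0],-0.18,0],[[0,0,0],-0.18,0],[[0,0,0],-0.02,0],[[29,36,0],0,0],[[29,36,0],0,0],[[29,36,0],0,0],[[29,36,0],0,0],[[29,36,0],0,0],[[29,36,0],0,0],[[29,36,0],0,0],[[29,36,0],0,0],[[29,36,0],0,0],[[29,36,0],0,0],[[29,36,0],0,0],[[29,36,0],0,0]]}}

```text
t: 2.6
position: [0.6443, -0.2081, 0.2143]
ee_rot: [-2.107, -2.33, 0.001]
contact_force: [1.5, -0.7, -0.2]
gripper_width: 0.999
```

```bash
cat >> h.py <<'E'
def tool():
    from cell import arm
    s=arm.read_state();R=cv2.Rodrigues(np.float64(s["ee_rot"]))[0]
    print("t",round(s["t"],2),"p",np.round(s["position"],4),"x",np.round(R[:,0],3),"y",np.round(R[:,1],3),"F",np.round(s["contact_force"],1),"w",round(float(s["gripper_width"]),3),"j7",round(float(s["joint_positions"][6]),2))
    return np.array(s["position"]),R
E
python3 - <<'E'
from h import *
tool()
ims=[]
for n in("side","top"):
    c=grab(n,f"{n}1.npz")
    u,v=(290,130) if n=="side" else (310,130)
    ims.append(cv2.resize(c["image"][v-40:v+60,u-65:u+65],(520,400),interpolation=cv2.INTER_CUBIC) if 0 else cv2.resize(c["image"][v-30:v+70,u-50:u+50],(400,400),interpolation=cv2.INTER_CUBIC))
cv2.imwrite("pics/m1.png",np.hstack(ims)[...,::-1])
E
```

```text
t 2.6 p [ 0.6443 -0.2081  0.2143] x [-0.1    0.995 -0.   ] y [ 0.995  0.1   -0.001] F [ 1.5 -0.7 -0.2] w 0.999 j7 0.19
```

View pics/m1.png

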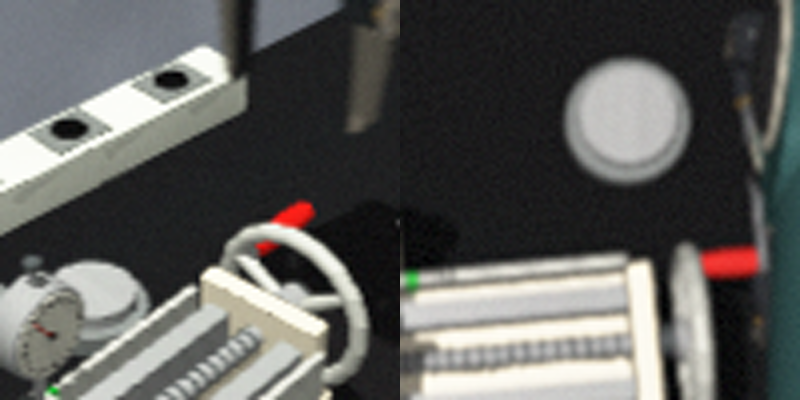

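Side: the open fingers stand above the red handle, with tips near (300,119) and (329,132). The handle is between them, so I descend.

Emit:
{"api": "apply_moves", "payload": {"commands": [[[-4,-1,20],0,0],[[0,0,25],0,0],[[0,0,25],0,0],[[0,0,25],0,0],[[0,0,20],0,0],[[0,0,10],0,0],[[0,0,0],0,200],[[0,0,0],0,255],[[0,0,0],0,255],[[0,0,0],0,255],[[0,0,0],0,255],[[0,0,0],0,255]], "newtons": 20}}

```text
t: 4.2
position: [0.6429, -0.2132, 0.0896]
ee_rot: [2.103, 2.334, -0.0]
contact_force: [0.1, -0.1, 0.1]
gripper_width: 0.372
```

```bash
python3 - <<'E'
from h import *
tool()
E
```

```text
t 4.2 p [ 0.6429 -0.2132  0.0896] x [-0.104  0.995 -0.   ] y [0.995 0.104 0.   ] F [ 0.1 -0.1  0.1] w 0.372 j7 0.16
```

Emit:
{"api": "apply_moves", "payload": {"commands": [[[0,0,0],0,255],[[0,0,0],0,255],[[0,0,0],0,255],[[0,0,0],0,255],[[0,0,0],0,255]], "newtons": 20}}

```text
t: 4.82
position: [0.6427, -0.2132, 0.0895]
ee_rot: [-2.103, -2.333, 0.001]
contact_force: [-2.1, 0.0, 1.0]
gripper_width: 0.194
```

Emit:
{"api": "apply_moves", "payload": {"commands": [[[0,-3.4,-7.1],0,255],[[0,-5,-7.1],0,255],[[0,-6.2,-6.2],0,255],[[0,-7.1,-5],0,255]], "newtons": 20}}

```text
t: 5.32
position: [0.6189, -0.2158, 0.1138]
ee_rot: [-2.101, -2.331, 0.004]
contact_force: [-2.2, -0.7, -13.2]
gripper_width: 0.194
```

```bash
python3 - <<'E'
from h import *
tool()
E
```

```text
t 5.33 p [ 0.6189 -0.2158  0.1138] x [-0.103  0.995  0.001] y [ 0.995  0.103 -0.004] F [ -2.2  -0.7 -13.2] w 0.194 j7 0.17
```

Emit:
{"api": "apply_moves", "payload": {"commands": [[[0,-7.9,-2],0,255],[[0,-8.4,-1.2],0,255],[[0,-8.7,-0.4],0,255]]}}

```text
t: 5.7
position: [0.5968, -0.2181, 0.1185]
ee_rot: [2.102, 2.333, 0.002]
contact_force: [3.2, -2.3, -15.6]
gripper_width: 0.196
```

```bash
python3 - <<'E'
from h import *
tool()
c=grab("side","s2.npz");t=grab("top","t2.npz")
cv2.imwrite("pics/m2.png",np.hstack([cv2.resize(c["image"][130:270,200:340],(400,400),interpolation=cv2.INTER_CUBIC),cv2.resize(t["image"][130:230,250:350],(400,400),interpolation=cv2.INTER_CUBIC)])[...,::-1])
E
```

```text
t 5.7 p [ 0.5968 -0.2181  0.1185] x [-0.104  0.995 -0.   ] y [0.995 0.104 0.002] F [  3.2  -2.3 -15.6] w 0.196 j7 0.19
```

View pics/m2.png

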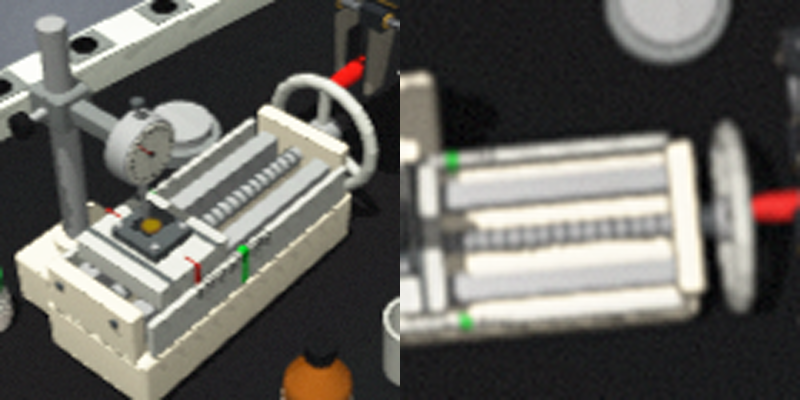

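The pointer has moved towards the green band: in the left panel it is at (195,268) and the band at (245,262). The handle is at the top in the fingers and the wheel is turning the right way.

Emit:
{"api": "apply_moves", "payload": {"commands": [[[0,-17.1,3],0,255],[[0,-15,8.7],0,255],[[0,-11.2,13.3],0,255],[[0,-5.9,16.3],0,255],[[0,0,17.4],0,255],[[0,5.9,16.3],0,255],[[0,11.2,13.3],0,255],[[0,15,8.7],0,255],[[0,17.1,3],0,255]]}}

```text
t: 6.92
position: [0.5963, -0.2182, 0.0173]
ee_rot: [-2.102, -2.332, 0.004]
contact_force: [-3.4, -2.1, 11.1]
gripper_width: 0.192
```

```bash
python3 - <<'E'
from h import *
tool()
E
```

```text
t 6.92 p [ 0.5963 -0.2182  0.0173] x [-0.104  0.995  0.   ] y [ 0.995  0.104 -0.003] F [-3.4 -2.1 11.1] w 0.192 j7 0.14
```

Emit:
{"api": "apply_moves", "payload": {"commands": [[[0,17.1,-3],0,255],[[0,15,-8.7],0,255],[[0,11.2,-13.3],0,255],[[0,5.9,-16.3],0,255],[[0,0,-17.4],0,255],[[0,-5.9,-16.3],0,255],[[0,-11.2,-13.3],0,255],[[0,-15,-8.7],0,255],[[0,-17.1,-3],0,255],[[0,-17.1,3],0,255],[[0,-15,8.7],0,255],[[0,-11.2,13.3],0,255],[[0,-5.9,16.3],0,255],[[0,0,17.4],0,255],[[0,5.9,16.3],0,255],[[0,11.2,13.3],0,255],[[0,15,8.7],0,255],[[0,17.1,3],0,255]]}}

```text
t: 9.18
position: [0.5956, -0.2183, 0.0173]
ee_rot: [-2.101, -2.331, 0.005]
contact_force: [-3.1, -2.1, 11.2]
gripper_width: 0.199
```

```bash
python3 - <<'E'
from h import *
tool()
E
```

```text
t 9.18 p [ 0.5956 -0.2183  0.0173] x [-0.103  0.995  0.   ] y [ 0.995  0.103 -0.005] F [-3.1 -2.1 11.2] w 0.199 j7 0.14
```

Emit:
{"api": "apply_moves", "payload": {"commands": [[[0,17.1,-3],0,255],[[0,15,-8.7],0,255],[[0,11.2,-13.3],0,255],[[0,5.9,-16.3],0,255],[[0,0,-17.4],0,255],[[0,-5.9,-16.3],0,255],[[0,-11.2,-13.3],0,255],[[0,-15,-8.7],0,255],[[0,-17.1,-3],0,255],[[0,-17.1,3],0,255],[[0,-15,8.7],0,255],[[0,-8.3,8.9],0,255],[[0,0,0],0,255]]}}

```text
t: 10.8
position: [0.5571, -0.2224, 0.0973]
ee_rot: [2.102, 2.332, 0.004]
contact_force: [9.0, -4.0, -9.1]
gripper_width: 0.195
```

```bash
python3 - <<'E'
from h import *
tool()
c=grab("side","s3.npz");t=grab("top","t3.npz")
cv2.imwrite("pics/m3.png",np.hstack([cv2.resize(c["image"][190:240,255:305],(400,400),interpolation=cv2.INTER_CUBIC),cv2.resize(t["image"][150:230,235:315],(400,400),interpolation=cv2.INTER_CUBIC)])[...,::-1])
E
```

```text
t 10.8 p [ 0.5571 -0.2224  0.0973] x [-0.103  0.995 -0.   ] y [0.995 0.103 0.003] F [ 9.  -4.  -9.1] w 0.195 j7 0.2
```

View pics/m3.png

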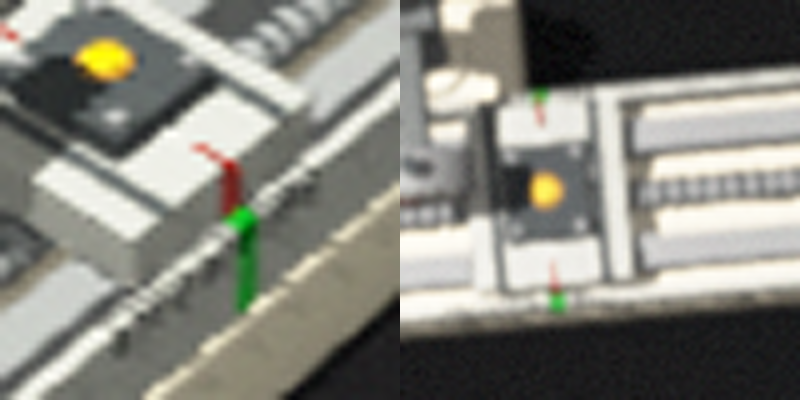

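Left panel: the red pointer ends at (232,208), directly over the green band at (240,217). Right panel: both pointers line up with the bands at (540,97) and (558,303), and the tablet at (547,190) is clear of the gauge. I release and rise while measuring the magnifier.

Emit:
{"api": "apply_moves", "payload": {"commands": [[[0,0,0],0,60],[[0,0,0],0,60],[[0,0,0],0,60],[[0,0,0],0,60],[[0,0,0],0,60],[[0,0,0],0,60],[[0,0,-20],0,60],[[0,0,-40],0,40],[[0,0,-50],0,40],[[0,0,-50],0,0],[[0,0,-50],0,0],[[0,0,-40],0,0]]}}

```text
t: 12.4
position: [0.5565, -0.2219, 0.3521]
ee_rot: [2.1, 2.332, 0.002]
contact_force: [-0.4, 0.3, 0.1]
gripper_width: 1.003
```

```bash
python3 - <<'E'
from h import *
np.set_printoptions(precision=4,suppress=True)
tool()
C={n:grab(n,f"{n}4.npz") for n in("side","top")}
z={}
for n,c in C.items():
    H,Sa,V=[x.astype(int) for x in cv2.split(hsv(c))]
    u,v=(158,342) if n=="side" else (134,217)
    m=np.zeros(V.shape,bool);m[v-22:v+22,u-24:u+24]=(V[v-22:v+22,u-24:u+24]>60)
    m&=~((H>100)&(H<120)&(Sa>150))
    b=max(blobs(m),key=lambda q:q[1][4]);cn=cv2.findContours(b[0].astype(np.uint8),0,1)[0][0]
    e=cv2.fitEllipse(cn);z[n]=e[0];print(n,"lens",e,plane(c,e[0],.012),plane(c,e[0],.006))
    m=(H>100)&(H<120)&(Sa>150)
    b=[q for q in blobs(m,100) if abs(q[2][0]-(196 if n=="side" else 166))<8][0]
    print("handle ctr",b[2],plane(c,b[2],.012)); z[n+"h"]=b[2]
print("tri lens",*tri(C["top"],z["top"],C["side"],z["side"]),"handle",*tri(C["top"],z["toph"],C["side"],z["sideh"]))
# tablet, bands
for n,c in C.items():
    H,S,V=[x.astype(int) for x in cv2.split(hsv(c))]
    for q in blobs((H>15)&(H<34)&(S>120)&(V>120),12):
        if abs(q[2][0]-265)<25 and abs(q[2][1]-195)<30: print(n,"tablet",q[1],q[2],plane(c,q[2],.141)); z[n+"t"]=q[2]
print("tri tablet",*tri(C["top"],z["topt"],C["side"],z["sidet"]))
c=C["side"]["image"];t=C["top"]["image"]
cv2.imwrite("pics/m4.png",np.hstack([cv2.resize(c[290:370,130:230],(500,400),interpolation=cv2.INTER_CUBIC),cv2.resize(t[190:250,115:190],(500,400),interpolation=cv2.INTER_CUBIC)])[:,:,::-1])
for k,v in z.items(): pass
E
python3 -c "
import cv2;i=cv2.imread('pics/m4.png');cv2.imwrite('pics/m4.png',cv2.resize(i,(800,320)))"
```

```text
t 12.4 p [ 0.5565 -0.2219  0.3521] x [-0.104  0.995 -0.002] y [0.995 0.104 0.003] F [-0.4  0.3  0.1] w 1.003 j7 0.31
side lens ((157.85711669921875, 342.0975646972656), (29.294118881225586, 38.77464294433594), 55.881370544433594) [[0.4919 0.4038 0.012 ]] [[0.4956 0.4031 0.006 ]]
handle ctr [196.3458 317.5093] [[0.4854 0.3128 0.012 ]]
top lens ((134.0601043701172, 216.59080505371094), (25.259552001953125, 26.70772933959961), 88.86614227294922) [[0.4999 0.3995 0.012 ]] [[0.5004 0.4012 0.006 ]]
handle ctr [166.1604 220.0478] [[0.4917 0.3069 0.012 ]]
tri lens [ 0.5005  0.4028 -0.0012] 0.001377174211877103 handle [ 0.4926  0.3098 -0.0003] 0.00023003797480410527
side tablet [264 195   8   5  28] [267.8571 197.    ] [[0.5652 0.0283 0.141 ]]
top tablet [261 185   6   6  34] [263.3529 187.5   ] [[0.5735 0.0238 0.141 ]]
tri tablet [0.5734 0.0232 0.1329] 0.0030617254299059615
```

View pics/m4.png

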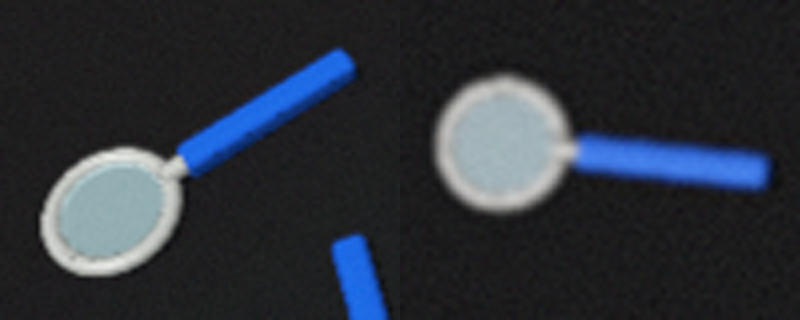

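The chosen magnifier is confirmed: a steel rim with a clear lens at (100,210) in the left panel and (503,143) in the right, on a blue handle. It is not the purple one. Two-view heights come out about 8–12 mm low everywhere, from calibration, so I rely on bench contact for z.

Emit:
{"api": "apply_moves", "payload": {"commands": [[[45,0,0],0,0],[[45,0,0],0,0],[[45,0,0],0,0],[[45,0,0],0,0],[[45,-1,0],0,0],[[45,-1,0],0,0],[[45,-1,0],0,0],[[45,-1,0],0,0],[[45,-1,0],0,0],[[45,-1,0],0,0],[[45,-1,0],0,0],[[45,-1,0],0,0],[[0,0,0],0.096,0],[[0,0,0],0.096,0],[[0,0,40],0,0],[[0,0,50],0,0],[[0,0,50],0,0],[[0,0,50],0,0],[[0,0,0],0,0]]}}

```text
t: 14.88
position: [0.49, 0.3122, 0.1549]
ee_rot: [-2.316, -2.121, 0.012]
contact_force: [0.3, -0.2, 0.8]
gripper_width: 1.0
```

```bash
python3 - <<'E'
from h import *
np.set_printoptions(precision=4,suppress=True)
p,R=tool()
o=np.array([.4924,.3149,.002]);print("to go, tool mm",1000*R.T@(o-p))
E
```

```text
t 14.88 p [0.49   0.3122 0.1549] x [ 0.088  0.996 -0.005] y [ 0.996 -0.088 -0.006] F [ 0.3 -0.2  0.8] w 1.0 j7 -1.01
to go, tool mm [  3.6015   3.1104 152.8766]
```

Emit:
{"api": "apply_moves", "payload": {"commands": [[[4,3,40],0,0],[[0,0,40],0,0],[[0,0,40],0,0],[[0,0,20],0,0],[[0,0,8],0,0],[[0,0,3],0,0],[[0,0,0],0,0],[[0,0,0],0,255],[[0,0,0],0,255],[[0,0,0],0,255],[[0,0,0],0,255],[[0,0,0],0,255],[[0,0,0],0,255],[[0,0,0],0,255],[[0,0,0],0,255],[[0,0,0],0,255],[[0,0,0],0,255],[[0,0,0],0,255],[[0,0,0],0,255]], "newtons": 30}}

```text
t: 17.25
position: [0.4957, 0.3178, 0.0069]
ee_rot: [2.317, 2.121, -0.0]
contact_force: [0.0, -0.1, 0.1]
gripper_width: 0.191
```

```bash
python3 - <<'E'
from h import *
tool()
E
```

```text
t 17.25 p [0.4957 0.3178 0.0069] x [ 0.088  0.996 -0.   ] y [ 0.996 -0.088  0.   ] F [ 0.  -0.1  0.1] w 0.191 j7 -1.13
```

Emit:
{"api": "apply_moves", "payload": {"commands": [[[0,0,0],0,170],[[0,0,0],0,170],[[0,0,0],0,170],[[0,0,0],0,170],[[-3,0,2],0,170],[[0,0,2],0,170],[[0,0,0],0,170],[[0,0,0],0,255],[[0,0,0],0,255],[[0,0,0],0,255],[[0,0,0],0,255],[[0,0,0],0,255],[[0,0,0],0,255],[[0,0,0],0,255],[[0,0,0],0,255]], "newtons": 40}}

```text
t: 19.12
position: [0.4954, 0.3148, 0.003]
ee_rot: [-2.317, -2.121, -0.0]
contact_force: [0.6, -0.1, -0.1]
gripper_width: 0.19
```

```bash
python3 - <<'E'
from h import *
tool()
E
```

```text
t 19.12 p [0.4954 0.3148 0.003 ] x [0.088 0.996 0.   ] y [ 0.996 -0.088 -0.   ] F [ 0.6 -0.1 -0.1] w 0.19 j7 -1.13
```

Emit:
{"api": "apply_moves", "payload": {"commands": [[[0,0,-10],0,255],[[0,0,-30],0,255],[[0,0,-50],0,255],[[0,0,-50],0,255],[[0,0,-50],0,255],[[0,0,-50],0,255],[[0,0,-50],0,255],[[0,0,-40],0,255],[[0,0,-20],0,255],[[0,0,0],0,255]]}}

```text
t: 20.38
position: [0.4956, 0.3152, 0.3549]
ee_rot: [2.316, 2.121, 0.005]
contact_force: [-0.0, 1.1, -1.2]
gripper_width: 0.191
```

Emit:
{"api": "apply_moves", "payload": {"commands": [[[-15,5,0],0,255],[[-25,7,0],0,255],[[-36,10,0],0,255],[[-36,10,0],0,255],[[-36,10,0],0,255],[[-36,10,0],0,255],[[-36,10,0],0,255],[[-36,10,0],0,255],[[-36,10,0],0,255],[[-36,10,0],0,255],[[-36,10,0],0,255],[[-24,6,0],0,255],[[-20,3,0],0,255],[[0,0,0],0,255],[[0,0,0],0,255]]}}

```text
t: 22.25
position: [0.5698, -0.1002, 0.3528]
ee_rot: [-2.315, -2.123, -0.0]
contact_force: [0.2, 0.3, -0.6]
gripper_width: 0.19
```

```bash
python3 - <<'E'
from h import *
np.set_printoptions(precision=4,suppress=True)
p,R=tool()
t=grab("top","t5.npz");s=grab("side","s5.npz")
cv2.imwrite("pics/m5.png",np.hstack([cv2.resize(s["image"][60:270,140:340],(400,420)),cv2.resize(t["image"][110:260,200:350],(400,420))])[...,::-1])
print(1000*R.T@(np.array([.566,-.0612,.164])-p))
E
```

```text
t 22.25 p [ 0.5698 -0.1002  0.3528] x [0.087 0.996 0.001] y [ 0.996 -0.087 -0.001] F [ 0.2  0.3 -0.6] w 0.19 j7 -0.09
[ 38.3883  -7.1009 188.7814]
```

View pics/m5.png

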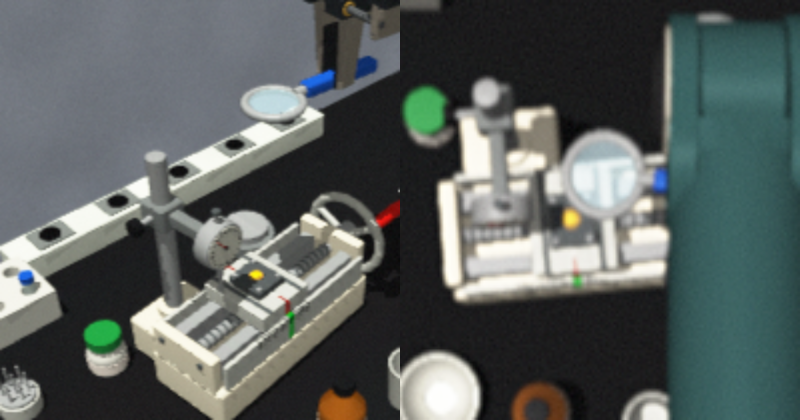

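The magnifier is level in the jaws, with the lens in the left panel at (275,103). The pointer is still at the band (290,318). The lens is offset to the wheel side of the gauge, so I descend there.

Emit:
{"api": "apply_moves", "payload": {"commands": [[[0,-3,20],0,255],[[0,-4,40],0,255],[[0,0,40],0,255],[[0,0,40],0,255],[[0,0,25],0,255],[[0,0,15],0,255],[[0,0,0],0,255],[[0,0,0],0,255]]}}

```text
t: 23.35
position: [0.564, -0.1006, 0.1742]
ee_rot: [2.316, 2.121, 0.002]
contact_force: [-0.4, -0.5, -1.1]
gripper_width: 0.192
```

```bash
cat > lens.py <<'E'
from h import *
np.set_printoptions(precision=4,suppress=True)
p,R=tool()
for n in("top","side"):
    c=grab(n,f"{n}_l.npz"); L=p+R@np.array([.085,0,-.003])  # underside centre, expected
    X=c["R"]@(L+[0,0,.006])+c["t"]; pr=cv2.projectPoints(X.reshape(1,3),np.zeros(3),np.zeros(3),c["intrinsics"],c["D"])[0].ravel()
    # depth: points on steel rim near the expected height
    P,uv=pts(c,np.ones(c["range_z"].shape,bool))
    k=(abs(P[:,2]-L[2]-.010)<.012)&(np.linalg.norm(P[:,:2]-L[:2],axis=1)<.05)
    e=cv2.minEnclosingCircle(uv[k].astype(np.float32)); 
    print(n,"expected L",L,"pred px",pr,"depth mask n",k.sum(),e,"mean z",np.median(P[k,2]),"ctr",plane(c,e[0],L[2]+.01))
    H,S,V=[x.astype(int) for x in cv2.split(hsv(c))]
    for q in blobs((H>15)&(H<34)&(S>90)&(V>110),8):
        if abs(q[2][0]-265)<25 and abs(q[2][1]-195)<30: print(n,"tablet",q[1],q[2],plane(c,q[2],.141))
E
python3 lens.py
```

```text
t 23.35 p [ 0.564  -0.1006  0.1742] x [ 0.088  0.996 -0.   ] y [ 0.996 -0.088  0.002] F [-0.4 -0.5 -1.1] w 0.192 j7 -0.17
top expected L [ 0.5715 -0.0159  0.1772] pred px [278.2034 186.2833] depth mask n 604 ((280.5, 187.0), 16.978025436401367) mean z 0.17977795626182627 ctr [[ 0.5692 -0.0219  0.1872]]
top tablet [261 185   4   7  21] [262.1429 187.9524] [[0.5722 0.027  0.141 ]]
side expected L [ 0.5715 -0.0159  0.1772] pred px [279.3807 174.5724] depth mask n 494 ((280.5, 173.5), 17.39262580871582) mean z 0.17832524704891062 ctr [[ 0.569  -0.0173  0.1872]]
side tablet [264 195   8   5  31] [267.8065 197.0645] [[0.5651 0.0285 0.141 ]]
```

Emit:
{"api": "apply_moves", "payload": {"commands": [[[8,0,0],0,255],[[12,-1,0],0,255],[[12,0,0],0,255],[[5,0,0],0,255],[[0,0,0],0,255],[[0,0,0],0,255]]}}

```text
t: 24.2
position: [0.5653, -0.0642, 0.1729]
ee_rot: [2.317, 2.121, -0.001]
contact_force: [0.4, -1.2, -0.8]
gripper_width: 0.19
```

```bash
sed -i 's/,0,-.003\]/,0,.003]/' lens.py; python3 lens.py; python3 - <<'E'
from h import *
s=dict(np.load("side_l.npz"));t=dict(np.load("top_l.npz"))
cv2.imwrite("pics/m6.png",np.hstack([cv2.resize(s["image"][140:240,215:315],(400,400),interpolation=cv2.INTER_CUBIC),cv2.resize(t["image"][150:230,225:305],(400,400),interpolation=cv2.INTER_CUBIC)])[...,::-1])
E
```

```text
t 24.2 p [ 0.5653 -0.0642  0.1729] x [ 0.088  0.996 -0.   ] y [ 0.996 -0.088 -0.   ] F [ 0.4 -1.2 -0.8] w 0.19 j7 -0.24
top expected L [0.5729 0.0204 0.1698] pred px [264.0918 185.8903] depth mask n 625 ((265.5, 186.0), 16.007909774780273) mean z 0.17825040907739048 ctr [[0.5721 0.0166 0.1798]]
side expected L [0.5729 0.0204 0.1698] pred px [267.894 183.125] depth mask n 469 ((270.5, 183.0), 17.44286346435547) mean z 0.17672078627616802 ctr [[0.5653 0.0187 0.1798]]
side tablet [265 196   6   4  22] [267.5    197.3636] [[0.5648 0.0298 0.141 ]]
```

View pics/m6.png

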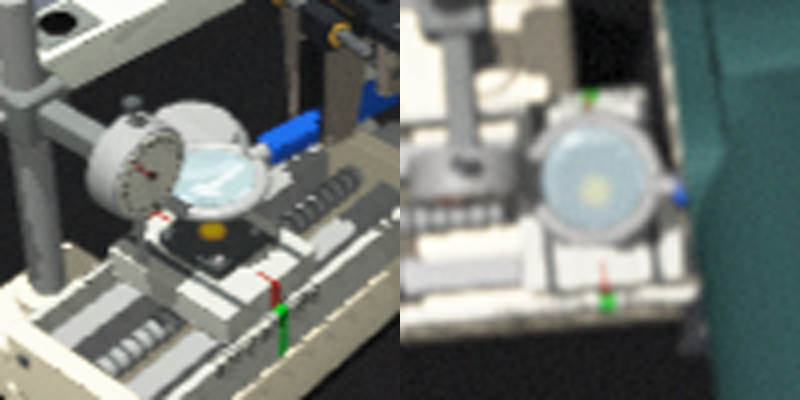

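The tablet is visible through the lens: in the right panel it is at (595,190) and the lens centre is at (598,180). The pointers are in the green bands. I need about 4 mm more in +y and 9 mm down.

Emit:
{"api": "apply_moves", "payload": {"commands": [[[2,0,3],0,255],[[2,0.5,3],0,255],[[0,0,3],0,255],[[0,0,0],0,255],[[0,0,0],0,255],[[0,0,0],0,255]]}}

```text
t: 25.05
position: [0.5663, -0.0599, 0.1641]
ee_rot: [2.317, 2.121, 0.0]
contact_force: [-0.3, -0.5, -1.2]
gripper_width: 0.187
```

```bash
python3 lens.py; python3 - <<'E'
from h import *
np.set_printoptions(precision=4,suppress=True)
from cell import arm
s=arm.read_state();p=np.array(s["position"]);R=cv2.Rodrigues(np.float64(s["ee_rot"]))[0]
t=dict(np.load("top_l.npz"));sd=dict(np.load("side_l.npz"))
# tilt: depth of the lens disc in the magnifier's frame
for n,c in(("top",t),("side",sd)):
    P,uv=pts(c,np.ones(c["range_z"].shape,bool));q=(P-p)@R
    k=(np.hypot(q[:,0]-.085,q[:,1])<.034)&(q[:,2]>-.03)&(q[:,2]<.01)
    A=np.c_[q[k,:2]-[.085,0],np.ones(k.sum())];print(n,k.sum(),"tilt x,y rad, height(tool z)",np.linalg.lstsq(A,q[k,2],rcond=None)[0])
    k=(q[:,0]<.04)&(q[:,0]>-.06)&(abs(q[:,1])<.009)&(q[:,2]>-.03)&(q[:,2]<.0);print("handle",k.sum(),np.median(q[k],0) if k.any() else '')
# rim and tablet seen from the top
im=t["image"];H,S,V=cv2.split(hsv(t));roi=np.s_[165:210,243:288]
m=np.zeros(V.shape,bool);m[roi]=(H[roi]>22)&(H[roi]<48)&(S[roi]>35)
for q in blobs(m,5):
    if abs(q[2][0]-264)<8 and abs(q[2][1]-187)<8: print("tablet thru lens",q[1],q[2],plane(t,q[2],.141))
m=np.zeros(V.shape,bool);m[roi]=(H[roi]>85)&(H[roi]<110)&(S[roi]>25)
for q in blobs(m,60): print("glass",q[1],q[2])
m=cv2.HoughCircles(cv2.resize(im[160:215,235:295],None,fx=8,fy=8,interpolation=cv2.INTER_CUBIC)[...,1],cv2.HOUGH_GRADIENT,2,100,param1=80,param2=30,minRadius=80,maxRadius=125)
if m is not None: 
    for a in m[0][:3]: px=(a[:2]+.5)/8-.5+[235,160]; print("circle",px,a[2]/8,plane(t,px,p[2]+.009))
cv2.imwrite("pics/m7.png",np.hstack([cv2.resize(sd["image"][140:240,215:315],(400,400),interpolation=cv2.INTER_CUBIC),cv2.resize(im[160:215,235:290],(400,400),interpolation=cv2.INTER_CUBIC)])[...,::-1])
E
```

```text
t 25.05 p [ 0.5663 -0.0599  0.1641] x [ 0.088  0.996 -0.   ] y [ 0.996 -0.088  0.   ] F [-0.3 -0.5 -1.2] w 0.187 j7 -0.25
top expected L [0.5738 0.0247 0.1611] pred px [262.5791 185.9745] depth mask n 598 ((263.8565368652344, 186.19638061523438), 15.613922119140625) mean z 0.16973811052886734 ctr [[0.5727 0.0212 0.1711]]
side expected L [0.5738 0.0247 0.1611] pred px [266.371  186.5268] depth mask n 467 ((268.9102478027344, 186.7948760986328), 17.465774536132812) mean z 0.1678637556459102 ctr [[0.5653 0.024  0.1711]]
top 543 tilt x,y rad, height(tool z) [ 0.0212  0.0056 -0.0053]
handle 0 
side 323 tilt x,y rad, height(tool z) [ 0.0384  0.0076 -0.0038]
handle 116 [ 0.0098 -0.0003 -0.0108]
glass [278 165  10  45 325] [283.6554 183.92  ]
glass [252 178  20  17 196] [261.301 185.25 ]
circle [260.1875 184.4375] 14.925 [[0.5768 0.0307 0.1731]]
circle [287.4375 173.4375] 15.475 [[ 0.6067 -0.0388  0.1731]]
circle [268.4375 197.4375] 15.475 [[0.5436 0.0087 0.1731]]
```

View pics/m7.png

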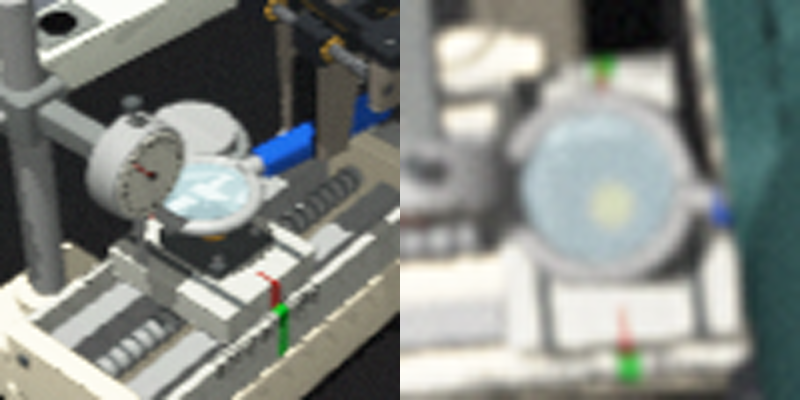

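The tablet is inside the lens: in the right panel it is at (610,205) and the lens centre at about (606,187), which includes some parallax. I do one numeric rim fit before the last small correction.

```bash
cat > rim.py <<'E'
from h import *
from scipy.optimize import least_squares
np.set_printoptions(precision=4,suppress=True)
p,R=tool()
t=dict(np.load("top_l.npz")); d=t["range_z"]
P=(ray(t,np.argwhere(d>-1)[:,::-1])*d.reshape(-1,1)-t["t"])@t["R"]
Z=P[:,2].reshape(d.shape); X=P[:,0].reshape(d.shape);Y=P[:,1].reshape(d.shape)
L=p+R@[.085,0,.003]
m=((Z>p[2]-.008)&(Z<p[2]+.022)&(np.hypot(X-L[0],Y-L[1])<.055)).astype(np.uint8)
m=cv2.morphologyEx(m,cv2.MORPH_OPEN,np.ones((5,5)))
c=max(cv2.findContours(m,0,1)[0],key=cv2.contourArea)[:,0].astype(float)
f=lambda v:np.hypot(c[:,0]-v[0],c[:,1]-v[1])-v[2]
r=least_squares(f,[*c.mean(0),14],loss="soft_l1",f_scale=.3); print("depth rim px",r.x,"world",plane(t,r.x[:2],p[2]+.006)[0],"res",np.abs(f(r.x)).mean())
# colour: ray-wise dark gap between rim and glass is weak; use yellowness for the tablet
im=t["image"].astype(float); y=np.minimum(im[...,0],im[...,1])-im[...,2]
a=y[181:195,257:271]; w=np.clip(a-np.percentile(a,75),0,None); v,u=np.mgrid[181:195,257:271]
px=np.array([(u*w).sum(),(v*w).sum()])/w.sum(); print("tablet thru glass px",px,plane(t,px,.141)[0])
o=dict(np.load("top4.npz"));im=o["image"].astype(float);y=np.minimum(im[...,0],im[...,1])-im[...,2];a=y[181:195,257:271];w=np.clip(a-np.percentile(a,80),0,None);px=np.array([(u*w).sum(),(v*w).sum()])/w.sum(); print("tablet before px",px,plane(o,px,.141)[0])
E
python3 rim.py
```

```text
t 25.15 p [ 0.5663 -0.0599  0.1641] x [ 0.088  0.996 -0.   ] y [ 0.996 -0.088  0.   ] F [-0.3 -0.1 -1. ] w 0.19 j7 -0.25
depth rim px [262.0761 185.7911  13.1731] world [0.5738 0.0259 0.1701] res 0.40136867947909566
tablet thru glass px [264.0417 188.2128] [0.5716 0.022  0.141 ]
tablet before px [263.5866 187.6186] [0.5731 0.0232 0.141 ]
```

Emit:
{"api": "apply_moves", "payload": {"commands": [[[-0.8,-0.5,0],0,255],[[-0.8,-0.5,0],0,255],[[0,0,0],0,255],[[0,0,0],0,255],[[0,0,0],0,255],[[0,0,0],0,255]]}}

```text
t: 25.9
position: [0.5651, -0.0614, 0.164]
ee_rot: [2.317, 2.122, -0.0]
contact_force: [-0.0, 0.4, -1.0]
gripper_width: 0.19
```

```bash
python3 - <<'E'
from h import grab
grab("top","top_l.npz")
E
python3 rim.py; python3 - <<'E'
from cell import arm
print(arm.finish_job())
E
```

```text
t 25.95 p [ 0.5651 -0.0614  0.164 ] x [ 0.088  0.996 -0.   ] y [ 0.996 -0.088 -0.   ] F [ 0.3  1.1 -0.5] w 0.192 j7 -0.25
depth rim px [262.5082 185.9652  13.0299] world [0.5734 0.0248 0.17  ] res 0.5645760084956155
tablet thru glass px [263.8314 187.9963] [0.5722 0.0226 0.141 ]
tablet before px [263.5866 187.6186] [0.5731 0.0232 0.141 ]
the job is handed in; nothing more can be done
None
```

I turned the handwheel about 2.34 turns by its crank handle, until the red pointer stood in the green band in both camera views. Then I picked up the steel-rimmed blue magnifier, not the purple one. I carried it over the bench at about 0.35 m and lowered it on the wheel side of the gauge. I then slid it in over the tablet and handed the job in at 26 s, still holding it in the air.

- **Position:** The last check put the lens centre about 1–2 mm from the tablet in the top view.
- **Height:** The lens underside is at about 161 mm from the arm's own readings, so about 20 mm above the tablet. That uses the stated 141 mm for the tablet, because my two-camera heights came out 8–12 mm low and I did not rely on them.
- **Level:** The tool is vertical. A noisy depth fit showed 1–2° of lens tilt, which I left as it was.
- **Force:** The wrist force, read only between moves, was at most about 16 N, and that was while cranking. I saw no sign of the magnifier touching anything in its last moves.
- **Bystanders:** I saw nothing disturbed in the pictures I viewed, but I did no separate check of the other things on the bench at the end.

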